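Assemble two round LED lamps of different size

ROBOT

A 6-joint arm with a two-finger parallel gripper is mounted at the origin on the work surface. World frame = base frame: x ahead of the robot, y to its left, z up, the work surface at z = 0. Lengths are in m, angles in rad, forces in N, time in s.
With the tool pointing down it reaches from about 0.3 to 0.775 m from the base axis. Payload 14.6 kg.
Tool frame: the origin (TCP) lies midway between the tips of the shut fingers; the grasp point (between the pads) lies 19 mm behind it; z points along the fingers, y is the line along which they close (so a half turn about z gives the same grasp; the last joint's range is limited). The gripper opens to 85 mm and grips with 20 to 120 N. Pads are 22 mm wide; open, the fingers measure 114 mm over their backs; the gripper's body (76 mm by 85 mm) begins 54 mm behind the grasp point. The pads swing forward as they close: fully open they stand 13 mm farther back than shut.
Start: joints at [1.043, 0.3, 1.521, -0, 1.321, -0.067], TCP at [0.245, 0.493, 0.231] pointing down, gripper open.
Joint ranges: [-3.03, 3.03], [-0.79, 2.21], [0.23, 2.52], [-1.04, 4.18], [0, 3.07], [-2.55, 2.55]. Speed limits (rad/s): [2.22, 2.22, 2.57, 3.14, 3.14, 3.14].

INTERFACE

Orientations are given as a unit quaternion [w, x, y, z].
In Python, from station import env gives the robot as it stands.
- The arm moves only by the tool arm_command, never from a script. Its argument "rows" is one flat list of numbers, 7 for each row, row after row: the turn, a rotation vector about the tool's x, y, z in rad, then the shift along the tool's x, y, z in m, then the closure, from 0 (fully open) to 1 (shut). A call has 1 to 20 rows; each row is the pose to reach, as a shift and turn from the pose commanded when the call began, along the tool's axes at that moment; what a row does not reach only later rows make up. A row lasts 1/10 s, in which the tool goes at most 50 mm and 8.59 degrees, less where a joint would pass 70% of its speed; a pose out of reach is approached as far as the arm can. A call with a gripper value outside its range is refused whole. The fingers move at their own pace and stop on an object; "squeeze" is the grip in N (left out, the last holds). Time passes only in rows, so rows that repeat a pose let the fingers close. It gives the time, the measured TCP pose, the force, the opening and the grip force at its end, in the units of the state.
- env.get_obs(): the state, without advancing time (a new reading comes with each control period).
- env.snapshot(name): name is "scene" or "top" or "wrist"; returns a dict with "pixels" (480x640x3 uint8, blue, green, red), "camera_matrix" (3x3 intrinsics, pixels), "xyz" and "attitude" of the camera in the world; the wrist camera has in their place "hand_eye" (4x4, takes a point from camera to tool coordinates, whose origin is the TCP and whose axes are the flange's). Camera axes: x right, y up, looking along -z (the intrinsics and any distortion apply to the point x, -y, -z); pixel columns grow to the right and rows downward; lengths in m; the calibration is good to about 2 mm. A picture is of the moment at which its call begins: read the wrist's pose just before it. There is no depth.
- env.sign_off(): hands the job in; it is judged then, once.
The state is a dict: "time_s": time; "joints": joint angles; "joint_velocities": joint speeds; "joint_efforts": joint torques, N m; "eef_pos": TCP position; "tool_rot": TCP orientation; "force": force on the tool from outside, world axes, zero at the start; "moment": the same for the moment, N m; "grip_width": opening from 0.0 (shut) to 1.0 (fully open); "finger_force": force on a finger pad.
Only numpy, scipy, OpenCV 4.12 (cv2) and the standard library are available. Lean on these libraries where they do the work, as an engineer would, in place of code of your own. Each camera call takes 0.05 s, during which the arm holds its last target. There are 200 camera calls.

TASK

Assemble the two lamps on the bench: lay each LED board in the pan of its own size, flat on the floor with the LEDs up, and then close that pan with the cover of the same size, set squarely and centred on its rim. Set every part down gently, without dropping it, and leave the power supply, the multimeter, the tub of screws and the solder reel where they are.

Things in the scene. Friction and masses are not known exactly. Their poses are not given: they have to be found in the camera images.
- pan_big: the larger lamp pan: a black round open housing standing on the bench, 174 mm across its flat rim and 48 mm tall; the mouth inside the rim is 150 mm across, the inner floor about 146 mm across and 5 mm above the bench; three steel clips hang at its outside. Loose, about 900 g. Origin: centre of its underside, z up
- board_big_center (a point): the larger LED board: a round pale board 124 mm across and 4 mm thick, lying flat with two rings of LEDs up, and in its middle a dark driver box 60 mm long, 30 mm wide and 30 mm tall with a white label on top (whole height 34 mm), by which it is picked up. About 240 g. The point is on the board's axis, half-way up (17 mm above the underside); x runs along the driver box, y across it, z up
- cover_big_center (a point): the larger lamp cover: a clear round lens, 3 mm thick, in a raised grey rim; 174 mm across and 18 mm tall, the rim being the ring between the radii 73 and 87 mm (14 mm wide), the lens closing its bottom, flat underside down. It is picked up by pinching the rim at one side, one finger inside it and one outside, any side. About 170 g. The point is on its axis, half-way up (9 mm above the underside); z up
- pan_small: the smaller lamp pan: a black round open housing standing on the bench, 144 mm across its flat rim and 48 mm tall; the mouth inside the rim is 120 mm across, the inner floor about 116 mm across and 5 mm above the bench; three steel clips hang at its outside. Loose, about 650 g. Origin: centre of its underside, z up
- board_small_center (a point): the smaller LED board: a round pale board 96 mm across and 4 mm thick, lying flat with one ring of LEDs up, and in its middle a dark driver box 46 mm long, 30 mm wide and 30 mm tall with a white label on top (whole height 34 mm), by which it is picked up. About 160 g. The point is on the board's axis, half-way up (17 mm above the underside); x runs along the driver box, y across it, z up
- cover_small_center (a point): the smaller lamp cover: a clear round lens, 3 mm thick, in a raised grey rim; 144 mm across and 18 mm tall, the rim being the ring between the radii 58 and 72 mm (14 mm wide), the lens closing its bottom, flat underside down. It is picked up by pinching the rim at one side, one finger inside it and one outside, any side. About 120 g. The point is on its axis, half-way up (9 mm above the underside); z up
- supply: bystander: a grey metal computer power supply, 150 x 140 x 86 mm, with a round fan grille on top. Origin: centre of its underside, x along the 150 mm side
- meter: bystander: an orange hand multimeter lying on its back, 165 x 85 x 38 mm (dial to 48 mm). Origin: centre of its underside, x along the long side
- tub: bystander: a small round steel tub of screws, 76 mm across the mouth, 40 mm tall. Origin: centre of its underside
- reel: bystander: a grey reel of solder standing on its flange, 60 mm across, 45 mm tall. Origin: centre of its underside
Not all that is in view belongs to the job. What is shaped like the part that bears cover_big_center but blue is not meant. What is shaped like the part that bears board_big_center but purple is not meant.

How it is judged:
At the end, for the whole second after the job is handed in: In each pan lies the LED board of its size, flat on the pan's floor (within 15 mm of its middle); on each pan's rim lies the cover of its size, lens down, level and centred to within 10 mm; the pans stand level on the bench and everything is released and at rest (horizontal distance between board_big_center and pan_big below 0.015 m and z of board_big_center in the frame of pan_big between 0.018 and 0.027 m and angle between each of board_big_center, board_small_center's own z axis and vertical below 0.1 rad and horizontal distance between cover_big_center and pan_big below 0.01 m and z of cover_big_center in the frame of pan_big between 0.053 and 0.061 m and angle between each of cover_big_center, pan_big, cover_small_center, pan_small's own z axis and vertical below 0.06 rad and linear speed of each of board_big, cover_big, board_small, cover_small below 0.03 m/s and angular speed of each of board_big, cover_big, board_small, cover_small below 0.3 rad/s and horizontal distance between board_small_center and pan_small below 0.015 m and z of board_small_center in the frame of pan_small between 0.018 and 0.027 m and horizontal distance between cover_small_center and pan_small below 0.01 m and z of cover_small_center in the frame of pan_small between 0.053 and 0.061 m); the robot touches nothing.
It fails at once if an LED board is dropped (falls free of the fingers faster than 0.7 m/s, a fall of 25 mm) ((linear speed of board_big above 0.7 m/s and contact force between the fingers and board_big below 0.05 N) or (linear speed of board_small above 0.7 m/s and contact force between the fingers and board_small below 0.05 N)).
It fails at once if a cover is dropped (falls free of the fingers faster than 0.7 m/s, a fall of 25 mm) ((linear speed of cover_big above 0.7 m/s and contact force between the fingers and cover_big below 0.05 N) or (linear speed of cover_small above 0.7 m/s and contact force between the fingers and cover_small below 0.05 N)).
It fails at once if the power supply, the multimeter, the screw tub or the solder reel is shifted by more than 25 mm (distance of any of supply, meter, tub, reel from where it was at the start of the episode above 0.025 m).
It also fails if it takes over 104 s, if anything falls off the work surface, if the arm or the gripper's body presses on something with over 40 N, if the wrist force passes 120 N, or if a joint passes its speed limit or range.

## Working session

There is one attempt and no reset: what is moved stays moved. The work goes in short steps, Python scripts to look and compute and a tool call to move; the robot and the scene stay as the last step left them, time stands still between calls to the robot, and variables do not carry over. Pictures are saved under pics/ and viewed, at most 14 in all, crops included, and the job is handed in when it is done.

Besides the shell and the picture viewer there is one more tool, called as name(argument=value, ...), one argument or row to a line, values as JSON. arm_command: Moves the arm, as the interface text tells. Its arguments: {"type":"object","properties":{"rows":{"type":"array"},"squeeze":{"type":"number"}},"required":["rows"]}

```bash
mkdir -p pics; cat > h.py <<'E'
import numpy as np, cv2
from scipy.spatial.transform import Rotation as R
from station import env
def Rq(q): return R.from_quat([q[1],q[2],q[3],q[0]]).as_matrix()
def cam(s,obs=None):
    if 'hand_eye' in s:
        T=np.array(s['hand_eye']); Rw=Rq(obs['tool_rot']); 
        return Rw@T[:3,:3], Rw@T[:3,3]+np.array(obs['eef_pos'])
    a=np.array(s['attitude']); 
    return (Rq(a) if a.size==4 else a.reshape(3,3)), np.array(s['xyz'])
def pix2w(s,uv,z,obs=None):
    Rc,t=cam(s,obs); K=np.array(s['camera_matrix']); uv=np.atleast_2d(uv).astype(float)
    d=np.c_[(uv[:,0]-K[0,2])/K[0,0],-(uv[:,1]-K[1,2])/K[1,1],-np.ones(len(uv))]@Rc.T
    return t+d*((z-t[2])/d[:,2])[:,None]
def w2pix(s,p,obs=None):
    Rc,t=cam(s,obs); K=np.array(s['camera_matrix']); c=(np.atleast_2d(p)-t)@Rc
    return np.c_[K[0,2]+K[0,0]*c[:,0]/-c[:,2],K[1,2]+K[1,1]*c[:,1]/c[:,2]]
E
python3 - <<'E'
from h import *
o=env.get_obs(); print({k:np.round(v,3) for k,v in o.items()})
for n in("top","scene","wrist"):
    s=env.snapshot(n); cv2.imwrite(f"pics/{n}0.png",s['pixels'])
    print(n,{k:(np.round(v,3).tolist() if not isinstance(v,str) else v) for k,v in s.items() if k!='pixels'})
E
```

```text
{'time_s': np.float64(0.0), 'joints': array([ 1.043,  0.3  ,  1.522,  0.   ,  1.321, -0.067]), 'joint_velocities': array([-0.001,  0.001,  0.   ,  0.001,  0.003, -0.   ]), 'joint_efforts': array([ 4.0000e-03, -5.4349e+01, -3.6180e+01,  0.0000e+00,  4.0000e-03,
       -0.0000e+00]), 'eef_pos': array([0.244, 0.492, 0.231]), 'tool_rot': array([-0.   ,  0.228,  0.974, -0.001]), 'force': array([ 0.645, -0.063, -0.153]), 'moment': array([ 0.015, -0.027,  0.035]), 'finger_force': np.float64(0.0), 'grip_width': np.float64(1.001)}
top {'camera_matrix': [[507.343, 0.0, 312.476], [0.0, 507.343, 232.837], [0.0, 0.0, 1.0]], 'xyz': [0.49, 0.036, 1.683], 'attitude': [0.717, 0.016, -0.03, -0.697]}
scene {'camera_matrix': [[487.489, 0.0, 313.704], [0.0, 487.489, 242.484], [0.0, 0.0, 1.0]], 'xyz': [1.619, 0.311, 0.76], 'attitude': [0.52, 0.282, 0.371, 0.715]}
wrist {'camera_matrix': [[409.366, 0.0, 322.601], [0.0, 409.366, 240.397], [0.0, 0.0, 1.0]], 'hand_eye': [[-0.001, 0.964, 0.264, 0.068], [1.0, 0.0, 0.001, 0.0], [0.001, 0.264, -0.964, -0.143], [0.0, 0.0, 0.0, 1.0]]}
```

View pics/top0.png

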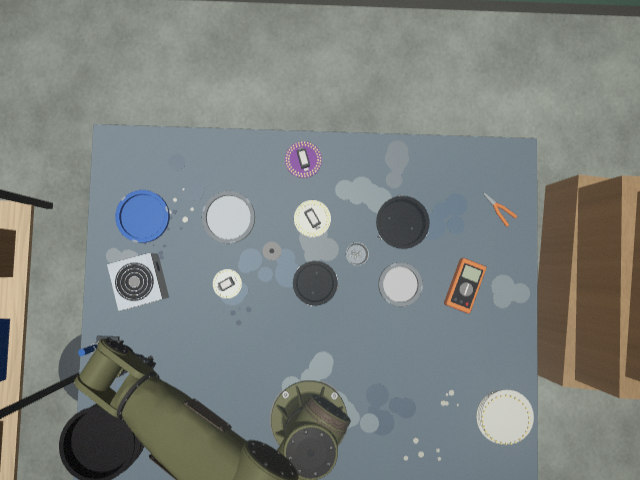

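View pics/scene0.png

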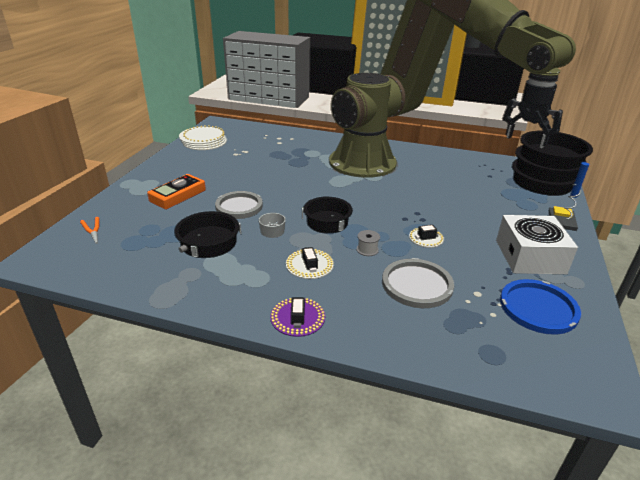

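The top view shows big cover (229,217), big board (312,218), big pan (403,222), small board (227,284), small pan (315,284), small cover (400,285). The blue cover and purple board are decoys, and the tub (357,254) and reel (271,251) stand between the parts.

```bash
cat >> h.py <<'E'
def blob(img,uv,r,mask):
    m=np.zeros(img.shape[:2],np.uint8); cv2.circle(m,tuple(int(x) for x in uv),r,255,-1)
    m&=mask; cs,_=cv2.findContours(m,cv2.RETR_EXTERNAL,cv2.CHAIN_APPROX_NONE)
    return max(cs,key=cv2.contourArea)
E
python3 - <<'E'
from h import *
s=env.snapshot("top"); im=s['pixels']; hsv=cv2.cvtColor(im,cv2.COLOR_BGR2HSV); V=hsv[...,2]; S=hsv[...,1]
items={'pan_big':((403,222),32,.048,V<75),'pan_small':((315,284),27,.048,V<75),
'cover_big':((229,217),32,.012,S<45),'cover_small':((400,285),27,.012,S<45),
'board_big':((312,218),24,.004,V>160),'board_small':((227,284),20,.004,V>160),
'tub':((357,254),14,.04,S<45),'reel':((271,251),12,.045,S<45)}
for n,(uv,r,z,m) in items.items():
    c=blob(im,uv,r,(m*255).astype(np.uint8)); h=cv2.convexHull(c)
    P=pix2w(s,h[:,0],z)[:,:2]; (x,y),d,a=cv2.fitEllipse(P.astype(np.float32)*1000)
    print(n,round(x),round(y),np.round(d),'rad %.0f'%np.hypot(x,y))
for n,uv in dict(supply=(137,281),meter=(466,285)).items(): print(n,pix2w(s,uv,.06).round(3))
for n,(u,v) in dict(bb=(312,218),bs=(227,284)).items():
    c=im[v-22:v+22,u-22:u+22]; cv2.imwrite(f"pics/{n}.png",cv2.resize(c,None,fx=8,fy=8))
a=cv2.hconcat([cv2.imread("pics/bb.png"),cv2.imread("pics/bs.png")]); cv2.imwrite("pics/b.png",a)
E
```

```text
pan_big 641 -285 [168. 170.] rad 702
pan_small 435 -7 [132. 138.] rad 435
cover_big 645 282 [209. 212.] rad 704
cover_small 437 -287 [176. 178.] rad 522
board_big 641 9 [127. 145.] rad 641
board_small 418 275 [102. 120.] rad 501
tub 534 -140 [90. 91.] rad 552
reel 535 139 [76. 76.] rad 553
supply [[0.428 0.558 0.06 ]]
meter [[ 0.443 -0.49   0.06 ]]
```

View pics/b.png

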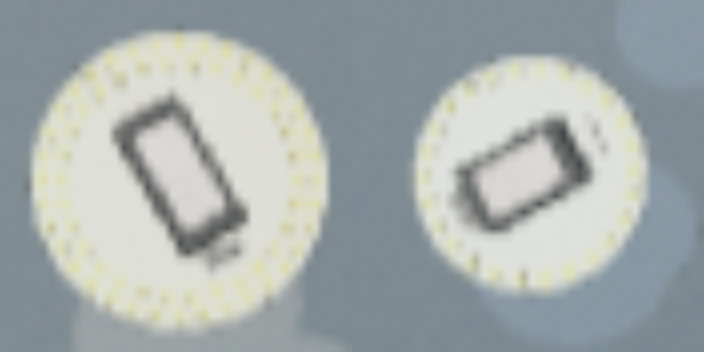

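```bash
cat >> h.py <<'E'
def go(x,y,z,psi):
    "row (turn, shift) from present pose to TCP x,y,z with tool y at psi deg, tool down"
    o=env.get_obs(); R0=Rq(o['tool_rot']); p=np.deg2rad(psi); ty=np.array([np.cos(p),np.sin(p),0]); tz=np.array([0,0,-1.])
    R1=np.c_[np.cross(ty,tz),ty,tz]; rv=R.from_matrix(R0.T@R1).as_rotvec(); d=R0.T@(np.array([x,y,z])-o['eef_pos'])
    q6=np.degrees(np.arctan2(y,x))-psi
    print('row',np.round(rv,3).tolist(),np.round(d,4).tolist(),'n>=%.1f'%max(np.linalg.norm(d)/.05,np.degrees(np.linalg.norm(rv))/8.59),'q6 %.0f'%q6,'t',round(float(o['time_s']),2))
E
python3 -c "
from h import *
go(.418,.275,.16,30.5)"
```

```text
row [-0.001, 0.0, 0.578] [-0.2521, -0.1176, 0.071] n>=5.7 q6 3 t 0.2
```

arm_command(
  rows=[0,0,0.578,-0.252,-0.118,0.071,0,0,0,0.578,-0.252,-0.118,0.071,0,0,0,0.578,-0.252,-0.118,0.071,0,0,0,0.578,-0.252,-0.118,0.071,0,0,0,0.578,-0.252,-0.118,0.071,0,0,0,0.578,-0.252,-0.118,0.071,0,0,0,0.578,-0.252,-0.118,0.071,0,0,0,0.578,-0.252,-0.118,0.071,0,0,0,0.578,-0.252,-0.118,0.071,0,0,0,0.578,-0.252,-0.118,0.071,0],
  squeeze=40,
)

```text
time_s: 1.2
eef_pos: [0.4173, 0.2758, 0.1606]
tool_rot: [0.0, 0.496, 0.868, 0.0]
force: [-0.1, -0.7, 1.0]
grip_width: 1.002
finger_force: 0.0
```

```bash
cat >> h.py <<'E'
def look(name):
    o=env.get_obs(); s=env.snapshot("wrist"); cv2.imwrite(f"pics/{name}.png",s['pixels']); print(o['eef_pos'].round(4),o['joints'].round(2)); return o,s
def fit(s,o,mask,uv,r,z,show=None):
    im=s['pixels']; c=blob(im,uv,r,(mask*255).astype(np.uint8)); h=cv2.convexHull(c)
    h=h[((h[:,0]>3)&(h[:,0]<np.array([636,476]))).all(1)]
    P=pix2w(s,h[:,0],z,o)[:,:2]; 
    A=np.c_[2*P,np.ones(len(P))]; q=np.linalg.lstsq(A,(P**2).sum(1),rcond=None)[0]
    rad=np.sqrt(q[2]+q[0]**2+q[1]**2); res=np.abs(np.linalg.norm(P-q[:2],axis=1)-rad).max()
    print('circle',q[:2].round(4),'dia %.1f mm maxres %.1f'%(2000*rad,1000*res)); return q[:2],c
E
python3 - <<'E'
from h import *
o,s=look("w1"); c=w2pix(s,[[.418,.275,.004]],o)[0]; print(c)
hsv=cv2.cvtColor(s['pixels'],cv2.COLOR_BGR2HSV)
fit(s,o,hsv[...,2]>160,c,150,.004)
E
```

```text
[0.4173 0.2758 0.1606] [ 0.51  0.26  1.74  0.    1.14 -0.02]
[323.98930878 223.22533933]
circle [0.4284 0.2816] dia 96.0 mm maxres 0.2
```

View pics/w1.png

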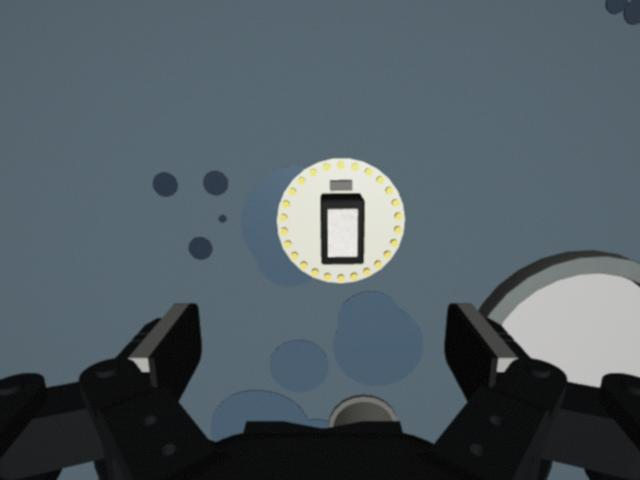

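The small board is at (341,220), the box aligned with the tool; the reel is at (363,410) below, and the big cover at right.

```bash
cat >> h.py <<'E'
def label(s,o,c,r,z=.034):
    hsv=cv2.cvtColor(s['pixels'],cv2.COLOR_BGR2HSV); u,v=map(int,c)
    m=((hsv[...,2]>120)*255).astype(np.uint8); n,L,st,ce=cv2.connectedComponentsWithStats(m)
    ks=[k for k in range(1,n) if 300<st[k,4]<9000 and np.hypot(*(ce[k]-c))<r]
    for k in ks:
        ys,xs=np.where(L==k); P=pix2w(s,np.c_[xs,ys],z,o)[:,:2]; b=cv2.minAreaRect((P*1000).astype(np.float32))
        q=cv2.boxPoints(b); e=max([q[1]-q[0],q[2]-q[1]],key=np.linalg.norm)
        print('label',np.round(b[0],1),np.round(b[1],1),'axis %.1f'%np.degrees(np.arctan2(e[1],e[0])))
E
python3 - <<'E'
from h import *
o,s=look("w1"); label(s,o,(342,234),30)
go(.4284,.2816,.01,30.5)
go(.4284,.2816,.06,30.5)
E
```

```text
[0.4173 0.2757 0.1606] [ 0.51  0.26  1.74  0.    1.14 -0.02]
label [428.4 281.7] [20.8 33.6] axis -59.5
row [0.0, -0.0, 0.001] [-0.0005, 0.0125, 0.1505] n>=3.0 q6 3 t 1.3
row [0.0, -0.0, 0.001] [-0.0005, 0.0125, 0.1005] n>=2.0 q6 3 t 1.3
```

arm_command(
  rows=[0,0,0,0,0.0125,0.03,0,0,0,0,0,0.0125,0.07,0,0,0,0,0,0.0125,0.11,0,0,0,0,0,0.0125,0.14,0,0,0,0,0,0.0125,0.15,0,0,0,0,0,0.0125,0.15,0,0,0,0,0,0.0125,0.15,1,0,0,0,0,0.0125,0.15,1,0,0,0,0,0.0125,0.15,1,0,0,0,0,0.0125,0.15,1,0,0,0,0,0.0125,0.15,1,0,0,0,0,0.0125,0.15,1,0,0,0,0,0.0125,0.15,1,0,0,0,0,0.0125,0.15,1,0,0,0,0,0.0125,0.13,1,0,0,0,0,0.0125,0.1,1,0,0,0,0,0.0125,0.06,1,0,0,0,0,0.0125,0.02,1,0,0,0,0,0.0125,0,1,0,0,0,0,0.0125,0,1],
)

```text
time_s: 3.3
eef_pos: [0.4295, 0.2818, 0.1633]
tool_rot: [0.001, 0.496, 0.868, 0.002]
force: [-0.2, -0.0, -1.7]
grip_width: 0.339
finger_force: 40.2
```

```bash
python3 -c "
from h import *
go(.435,-.007,.18,-30)
go(.375,-.0,.18,-30)"
```

```text
row [0.005, -0.003, 1.056] [-0.2516, -0.1417, -0.0174] n>=7.0 q6 29 t 3.3
row [0.005, -0.003, 1.056] [-0.2152, -0.1898, -0.0177] n>=7.0 q6 30 t 3.3
```

```bash
python3 -c "
from h import *
go(.395,.063,.18,30.5)"
```

```text
row [0.005, 0.0, -0.0] [-0.171, -0.1406, -0.0174] n>=4.4 q6 -21 t 3.3
```

arm_command(
  rows=[0,0,0,-0.171,-0.141,-0.018,1,0,0,0,-0.171,-0.141,-0.018,1,0,0,0,-0.171,-0.141,-0.018,1,0,0,0,-0.171,-0.141,-0.018,1,0,0,0,-0.171,-0.141,-0.018,1,0,0,0,-0.171,-0.141,-0.018,1,0,0,0,-0.171,-0.141,-0.018,1,0,0,0,-0.171,-0.141,-0.018,1],
)

```text
time_s: 4.1
eef_pos: [0.3937, 0.063, 0.1777]
tool_rot: [-0.0, 0.496, 0.868, -0.0]
force: [-0.7, 0.3, -1.4]
grip_width: 0.343
finger_force: 40.3
```

```bash
python3 - <<'E'
from h import *
o,s=look("w2"); c=w2pix(s,[[.435,-.007,.048]],o)[0]; print(c)
hsv=cv2.cvtColor(s['pixels'],cv2.COLOR_BGR2HSV)
fit(s,o,hsv[...,2]<65,c,170,.048)
E
```

```text
[0.3937 0.063  0.1777] [ 0.07  0.02  1.98  0.    1.14 -0.47]
[324.1102281  337.38908527]
circle [ 0.4569 -0.0443] dia 241.0 mm maxres 10.6
```

View pics/w2.png

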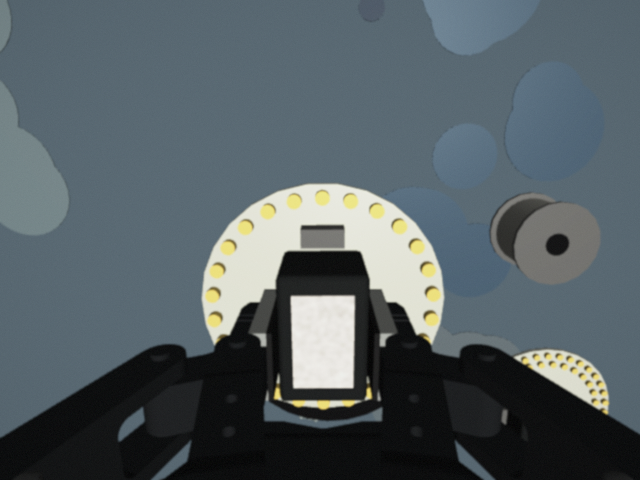

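The held board fills (203–443, 185–410); image-up is tool +x, so I must stand on the other side of the pan to see it.

```bash
python3 -c "
from h import *
go(.505,-.127,.2,30.5)"
```

```text
row [-0.001, -0.0, 0.001] [-0.2202, -0.0008, -0.0223] n>=4.4 q6 -45 t 4.15
```

arm_command(
  rows=[0,0,0,-0.22,0,-0.022,1,0,0,0,-0.22,0,-0.022,1,0,0,0,-0.22,0,-0.022,1,0,0,0,-0.22,0,-0.022,1,0,0,0,-0.22,0,-0.022,1,0,0,0,-0.22,0,-0.022,1,0,0,0,-0.22,0,-0.022,1,0,0,0,-0.22,0,-0.022,1],
)

```text
time_s: 4.95
eef_pos: [0.5052, -0.126, 0.1999]
tool_rot: [-0.0, 0.496, 0.869, -0.0]
force: [0.4, 0.2, -1.1]
grip_width: 0.344
finger_force: 40.3
```

```bash
python3 - <<'E'
from h import *
o,s=look("w3"); c=w2pix(s,[[.435,-.007,.048]],o)[0]; print(c)
im=s['pixels'].copy(); hsv=cv2.cvtColor(im,cv2.COLOR_BGR2HSV)
q,k=fit(s,o,hsv[...,2]<65,c,130,.048)
cv2.drawContours(im,[k],-1,(0,255,0),1); cv2.imwrite("pics/w3a.png",im)
E
```

```text
[ 0.5052 -0.126   0.1999] [-0.31  0.26  1.64  0.    1.24 -0.85]
[324.12083899  16.09451437]
circle [ 0.4393 -0.0065] dia 142.4 mm maxres 3.2
```

View pics/w3a.png

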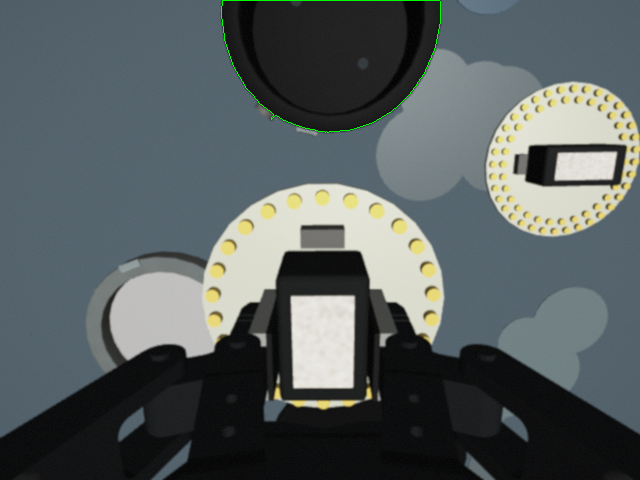

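The small pan's rim is seen at (331,20), clipped at the top edge but fit well; big board at (563,160).

```bash
python3 - <<'E'
from h import *
o,s=look("w3"); hsv=cv2.cvtColor(s['pixels'],cv2.COLOR_BGR2HSV)
fit(s,o,hsv[...,2]>150,(563,160),85,.004); label(s,o,(586,165),30)
go(.439,-.0065,.12,30.5)
go(.439,-.0065,.0165,30.5)
E
```

```text
[ 0.5052 -0.126   0.2001] [-0.31  0.26  1.64  0.    1.24 -0.85]
circle [0.6517 0.0079] dia 124.0 mm maxres 0.6
label [652.    7.9] [44.2 21. ] axis 31.7
row [-0.0, -0.0, 0.001] [0.1367, 0.0038, 0.0803] n>=3.2 q6 -31 t 5.05
row [-0.0, -0.0, 0.001] [0.1367, 0.0038, 0.1838] n>=4.6 q6 -31 t 5.05
```

arm_command(
  rows=[0,0,0,0.137,0.004,0.08,1,0,0,0,0.137,0.004,0.08,1,0,0,0,0.137,0.004,0.08,1,0,0,0,0.137,0.004,0.08,1,0,0,0,0.137,0.004,0.08,1,0,0,0,0.137,0.004,0.11,1,0,0,0,0.137,0.004,0.14,1,0,0,0,0.137,0.004,0.165,1,0,0,0,0.137,0.004,0.177,1,0,0,0,0.137,0.004,0.181,1,0,0,0,0.137,0.004,0.183,1,0,0,0,0.137,0.004,0.183,1],
)

```text
time_s: 6.25
eef_pos: [0.4401, -0.0074, 0.0181]
tool_rot: [0.001, 0.496, 0.868, 0.0]
force: [-0.4, 1.1, -1.6]
grip_width: 0.344
finger_force: 40.3
```

```bash
python3 - <<'E'
from h import *
go(.439,-.0065,.0155,30.5); print(env.get_obs()['force'])
E
```

```text
row [0.001, 0.001, -0.0] [0.0013, -0.0005, 0.0026] n>=0.1 q6 -31 t 6.25
[-0.37959886  1.07346549 -1.63315296]
```

arm_command(
  rows=[0,0,0,0.001,0,0.002,1,0,0,0,0.001,0,0.002,1,0,0,0,0.001,0,0.002,0.4,0,0,0,0.001,0,0.002,0.4,0,0,0,0.001,0,0.002,0.4,0,0,0,0.001,0,0.002,0.4,0,0,0,0.001,0,-0.01,0.4,0,0,0,0.001,0,-0.05,0.4,0,0,0,0.001,0,-0.1,0.4,0,0,0,0.001,0,-0.14,0,0,0,0,0.001,0,-0.14,0,0,0,0,0.001,0,-0.14,0],
)

```text
time_s: 7.45
eef_pos: [0.439, -0.0063, 0.1585]
tool_rot: [0.001, 0.496, 0.868, 0.0]
force: [0.0, -0.9, -0.3]
grip_width: 1.0
finger_force: 0.0
```

```bash
python3 - <<'E'
from h import *
go(.6517,.0079,.16,-58.3)
go(.6517,.0079,.16,121.7)
E
```

```text
row [0.002, -0.0, 1.55] [-0.0957, 0.1905, -0.001] n>=10.3 q6 59 t 7.45
row [0.0, 0.002, -1.592] [-0.0957, 0.1905, -0.001] n>=10.6 q6 -121 t 7.45
```

arm_command(
  rows=[0,0,1.55,-0.096,0.19,-0.001,0,0,0,1.55,-0.096,0.19,-0.001,0,0,0,1.55,-0.096,0.19,-0.001,0,0,0,1.55,-0.096,0.19,-0.001,0,0,0,1.55,-0.096,0.19,-0.001,0,0,0,1.55,-0.096,0.19,-0.001,0,0,0,1.55,-0.096,0.19,-0.001,0,0,0,1.55,-0.096,0.19,-0.001,0,0,0,1.55,-0.096,0.19,-0.001,0,0,0,1.55,-0.096,0.19,-0.001,0,0,0,1.55,-0.096,0.19,-0.001,0,0,0,1.55,-0.096,0.19,-0.001,0,0,0,1.55,-0.096,0.19,-0.001,0,0,0,1.55,-0.096,0.19,-0.001,0],
)

```text
time_s: 8.85
eef_pos: [0.6511, 0.0073, 0.1578]
tool_rot: [-0.0, 0.962, 0.274, -0.0]
force: [-0.1, -0.2, 0.6]
grip_width: 1.001
finger_force: 0.0
```

```bash
python3 - <<'E'
from h import *
o,s=look("w4"); c=w2pix(s,[[.652,.008,.034]],o)[0]; print(c)
label(s,o,c,40); hsv=cv2.cvtColor(s['pixels'],cv2.COLOR_BGR2HSV)
fit(s,o,hsv[...,2]>150,c,110,.004)
go(.6517,.0079,.0105,-58.3)
E
```

```text
[0.6511 0.0073 0.1578] [-0.04  0.59  1.28 -0.    1.27  0.97]
[324.10099191 228.35447901]
label [651.3   8. ] [43.5 20.9] axis 31.7
circle [0.6513 0.0079] dia 124.1 mm maxres 0.3
row [-0.0, 0.001, 0.001] [0.0008, -0.0001, 0.1474] n>=2.9 q6 59 t 8.9
```

arm_command(
  rows=[0,0,0,0,0,0.04,0,0,0,0,0,0,0.08,0,0,0,0,0,0,0.12,0,0,0,0,0,0,0.14,0,0,0,0,0,0,0.147,0,0,0,0,0,0,0.147,0,0,0,0,0,0,0.147,1,0,0,0,0,0,0.147,1,0,0,0,0,0,0.147,1,0,0,0,0,0,0.147,1,0,0,0,0,0,0.147,1,0,0,0,0,0,0.147,1,0,0,0,0,0,0.147,1,0,0,0,0,0,0.13,1,0,0,0,0,0,0.1,1,0,0,0,0,0,0.06,1,0,0,0,0,0,0.02,1,0,0,0,0,0,-0.02,1,0,0,0,0,0,-0.04,1,0,0,0,0,0,-0.04,1],
  squeeze=50,
)

```text
time_s: 10.9
eef_pos: [0.6522, 0.0073, 0.2026]
tool_rot: [0.001, 0.962, 0.273, 0.003]
force: [0.4, 0.5, -3.2]
grip_width: 0.342
finger_force: 50.4
```

```bash
python3 - <<'E'
from h import *
go(.641-.15*np.cos(-1.05),-.285-.15*np.sin(-1.05),.22,-150.2); 
go(.51,-.36,.22,-58.3)
E
```

```text
row [-0.001, -0.007, 1.603] [-0.1581, 0.093, -0.0179] n>=10.7 q6 135 t 10.9
row [0.003, -0.005, -0.001] [-0.3137, 0.238, -0.0182] n>=7.9 q6 23 t 10.9
```

```bash
python3 - <<'E'
from h import *
go(.49,-.213,.22,-58.3)
E
```

```text
row [0.003, -0.005, -0.001] [-0.2536, 0.1024, -0.0183] n>=5.5 q6 35 t 10.9
```

arm_command(
  rows=[0.003,-0.005,0,-0.254,0.102,-0.018,1,0.003,-0.005,0,-0.254,0.102,-0.018,1,0.003,-0.005,0,-0.254,0.102,-0.018,1,0.003,-0.005,0,-0.254,0.102,-0.018,1,0.003,-0.005,0,-0.254,0.102,-0.018,1,0.003,-0.005,0,-0.254,0.102,-0.018,1,0.003,-0.005,0,-0.254,0.102,-0.018,1,0.003,-0.005,0,-0.254,0.102,-0.018,1,0.003,-0.005,0,-0.254,0.102,-0.018,1],
)

```text
time_s: 11.8
eef_pos: [0.4889, -0.212, 0.2155]
tool_rot: [-0.001, 0.962, 0.273, -0.003]
force: [-0.7, -0.4, -2.4]
grip_width: 0.341
finger_force: 50.4
```

```bash
python3 - <<'E'
from h import *
o,s=look("w5"); c=w2pix(s,[[.641,-.285,.048]],o)[0]; print(c)
im=s['pixels'].copy(); hsv=cv2.cvtColor(im,cv2.COLOR_BGR2HSV)
q,k=fit(s,o,hsv[...,2]<65,c,140,.048)
cv2.drawContours(im,[k],-1,(0,255,0),1); cv2.imwrite("pics/w5a.png",im)
E
```

```text
[ 0.4889 -0.212   0.2155] [-0.48  0.28  1.59 -0.    1.28  0.54]
[524.2845096   90.17933798]
circle [ 0.6437 -0.2854] dia 173.0 mm maxres 0.5
```

View pics/w5a.png

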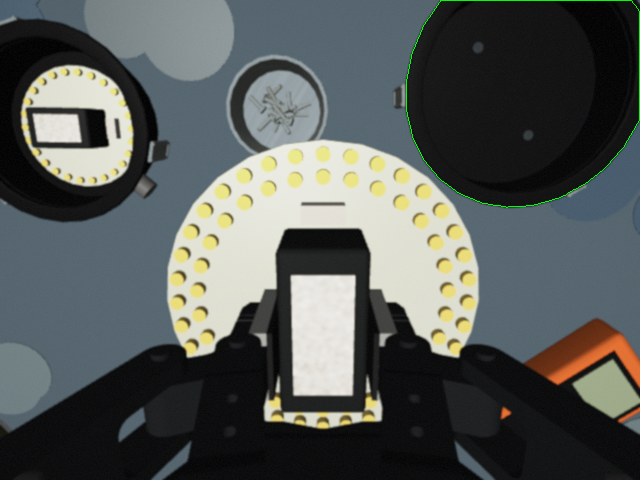

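The big pan is at (524,90), fit 173 mm; the small board lies in its pan at (77,125).

```bash
python3 - <<'E'
from h import *
go(.6437,-.2854,.12,-58.3)
go(.6437,-.2854,.0165,-58.3)
E
```

```text
row [-0.004, 0.005, 0.001] [0.0934, 0.1442, 0.0946] n>=3.9 q6 34 t 11.85
row [-0.004, 0.005, 0.001] [0.094, 0.1446, 0.1981] n>=5.3 q6 34 t 11.85
```

arm_command(
  rows=[-0.003,0.005,0,0.094,0.144,0.08,1,-0.003,0.005,0,0.094,0.144,0.08,1,-0.003,0.005,0,0.094,0.144,0.08,1,-0.003,0.005,0,0.094,0.144,0.08,1,-0.003,0.005,0,0.094,0.144,0.09,1,-0.003,0.005,0,0.094,0.144,0.12,1,-0.003,0.005,0,0.094,0.144,0.15,1,-0.003,0.005,0,0.094,0.144,0.175,1,-0.003,0.005,0,0.094,0.144,0.19,1,-0.003,0.005,0,0.094,0.144,0.195,1,-0.003,0.005,0,0.094,0.144,0.196,1,-0.003,0.005,0,0.094,0.144,0.196,1,-0.003,0.005,0,0.094,0.144,0.196,1],
)

```text
time_s: 13.15
eef_pos: [0.6437, -0.2863, 0.0208]
tool_rot: [0.001, 0.962, 0.273, 0.001]
force: [-0.5, 0.4, -2.1]
grip_width: 0.339
finger_force: 50.8
```

```bash
python3 - <<'E'
from h import *
go(.6437,-.2854,.0155,-58.3); print(env.get_obs()['force'])
E
```

```text
row [0.002, -0.001, -0.0] [0.0005, -0.0008, 0.0053] n>=0.1 q6 34 t 13.15
[-0.50752745  0.37951588 -2.06374568]
```

Lower the remaining 5 mm slowly, release, rise.

arm_command(
  rows=[0,0,0,0,0,0.002,1,0,0,0,0,0,0.004,1,0,0,0,0,0,0.005,1,0,0,0,0,0,0.005,1,0,0,0,0,0,0.005,1,0,0,0,0,0,0.005,0.4,0,0,0,0,0,0.005,0.4,0,0,0,0,0,0.005,0.4,0,0,0,0,0,0.005,0.4,0,0,0,0,0,-0.01,0.4,0,0,0,0,0,-0.05,0.4,0,0,0,0,0,-0.09,0.4,0,0,0,0,0,-0.13,0,0,0,0,0,0,-0.18,0,0,0,0,0,0,-0.18,0,0,0,0,0,0,-0.18,0],
)

```text
time_s: 14.75
eef_pos: [0.6434, -0.2862, 0.2017]
tool_rot: [0.001, 0.962, 0.273, 0.001]
force: [-0.1, 0.1, -1.4]
grip_width: 1.002
finger_force: 0.0
```

```bash
python3 - <<'E'
from h import *
o,s=look("w6"); hsv=cv2.cvtColor(s['pixels'],cv2.COLOR_BGR2HSV)
c=w2pix(s,[[.644,-.285,.009]],o)[0]
fit(s,o,hsv[...,2]>150,c,120,.009); label(s,o,w2pix(s,[[.644,-.285,.039]],o)[0],30,.039)
fit(s,o,hsv[...,2]<65,c,170,.048)
# rough small cover fix from top image
s=env.snapshot("top"); hsv=cv2.cvtColor(s['pixels'],cv2.COLOR_BGR2HSV)
fit(s,None,(hsv[...,1]<30)&(hsv[...,2]>170),(400,285),25,.003); fit(s,None,(hsv[...,1]<30)&(hsv[...,2]>170),(229,217),32,.003)
E
```

```text
[ 0.6434 -0.2862  0.2017] [-0.47  0.68  1.04  0.    1.42  0.55]
circle [ 0.6433 -0.2854] dia 124.3 mm maxres 0.2
label [ 643.2 -285.6] [44.4 21. ] axis 31.6
circle [ 0.644  -0.2859] dia 171.7 mm maxres 0.5Traceback (most recent call last):
  File "<stdin>", line 8, in <module>
  File "h.py", line 31, in fit
    im=s['pixels']; c=blob(im,uv,r,(mask*255).astype(np.uint8)); h=cv2.convexHull(c)
                      ~~~~^^^^^^^^^^^^^^^^^^^^^^^^^^^^^^^^^^^^^
  File "h.py", line 21, in blob
    return max(cs,key=cv2.contourArea)
ValueError: max() iterable argument is empty
```

View pics/w6.png

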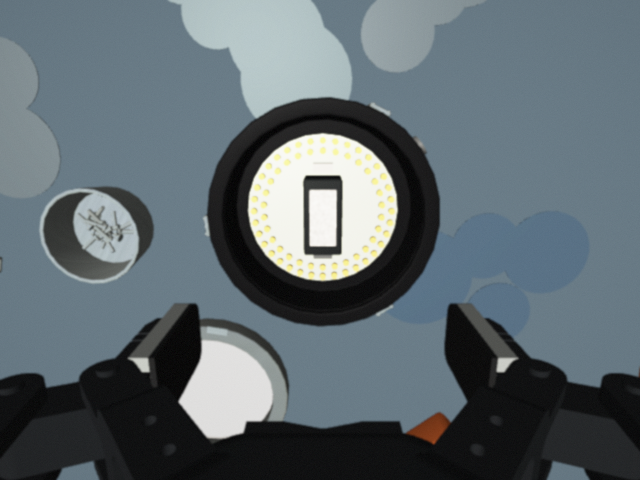

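The big board lies centred in the big pan (323,210). The small cover is partly visible at (235,390). Next I look down onto the small pan, then the small cover.

```bash
python3 - <<'E'
from h import *
go(.402,-.064,.2,-33); 
E
```

```text
row [-0.001, 0.0, -0.442] [-0.0884, -0.3152, -0.0009] n>=6.5 q6 24 t 14.85
```

arm_command(
  rows=[0,0,-0.442,-0.088,-0.315,0,0,0,0,-0.442,-0.088,-0.315,0,0,0,0,-0.442,-0.088,-0.315,0,0,0,0,-0.442,-0.088,-0.315,0,0,0,0,-0.442,-0.088,-0.315,0,0,0,0,-0.442,-0.088,-0.315,0,0,0,0,-0.442,-0.088,-0.315,0,0,0,0,-0.442,-0.088,-0.315,0,0,0,0,-0.442,-0.088,-0.315,0,0,0,0,-0.442,-0.088,-0.315,0,0],
)

```text
time_s: 15.85
eef_pos: [0.4032, -0.0646, 0.199]
tool_rot: [-0.0, 0.879, 0.477, -0.0]
force: [-0.3, -0.3, 0.6]
grip_width: 1.001
finger_force: 0.0
```

```bash
python3 - <<'E'
from h import *
o,s=look("w7"); hsv=cv2.cvtColor(s['pixels'],cv2.COLOR_BGR2HSV)
c=w2pix(s,[[.439,-.0065,.048]],o)[0]; print(c)
fit(s,o,hsv[...,2]<65,c,150,.048); fit(s,o,hsv[...,2]>150,c,90,.009); label(s,o,c,30,.039)
go(.400,-.344,.2,-33); 
E
```

```text
[ 0.4032 -0.0646  0.199 ] [-0.25  0.01  1.93 -0.    1.2   0.33]
[322.09779366 125.56192081]
circle [ 0.4392 -0.0057] dia 142.0 mm maxres 0.3
circle [ 0.4386 -0.0063] dia 96.1 mm maxres 0.2
label [438.5  -6.3] [21.1 34.3] axis -59.0
row [-0.001, 0.0, -0.001] [-0.2359, 0.1495, -0.0011] n>=5.6 q6 -8 t 15.9
```

arm_command(
  rows=[0,0,0,-0.236,0.15,0,0,0,0,0,-0.236,0.15,0,0,0,0,0,-0.236,0.15,0,0,0,0,0,-0.236,0.15,0,0,0,0,0,-0.236,0.15,0,0,0,0,0,-0.236,0.15,0,0,0,0,0,-0.236,0.15,0,0,0,0,0,-0.236,0.15,0,0,0,0,0,-0.236,0.15,0,0],
)

```text
time_s: 16.8
eef_pos: [0.4002, -0.3433, 0.199]
tool_rot: [-0.0, 0.879, 0.477, -0.0]
force: [-0.3, 0.5, 1.2]
grip_width: 1.002
finger_force: 0.0
```

```bash
python3 - <<'E'
from h import *
o,s=look("w8"); im=s['pixels'].copy(); hsv=cv2.cvtColor(im,cv2.COLOR_BGR2HSV)
c=w2pix(s,[[.437,-.287,.018]],o)[0]; print(c); u,v=map(int,c)
print(hsv[v,u:u+200:8].tolist())
q,k=fit(s,o,hsv[...,1]<40,c,130,.018)
cv2.drawContours(im,[k],-1,(0,255,0),1); cv2.imwrite("pics/w8a.png",im)
E
```

```text
[ 0.4002 -0.3433  0.199 ] [-0.78  0.28  1.63  0.    1.24 -0.2 ]
[324.69291539 127.08692859]
[[72, 6, 205], [72, 6, 208], [80, 7, 207], [72, 6, 207], [75, 5, 205], [90, 3, 204], [60, 3, 203], [30, 1, 201], [45, 3, 202], [60, 1, 202], [30, 16, 47], [90, 16, 130], [94, 15, 132], [103, 61, 113], [102, 57, 112], [101, 55, 112], [101, 58, 110], [101, 57, 112], [102, 57, 112], [102, 59, 113], [102, 56, 113], [101, 57, 111], [101, 55, 111], [101, 55, 112], [101, 57, 111]]
circle [ 0.4413 -0.2879] dia 143.8 mm maxres 1.0
```

View pics/w8a.png

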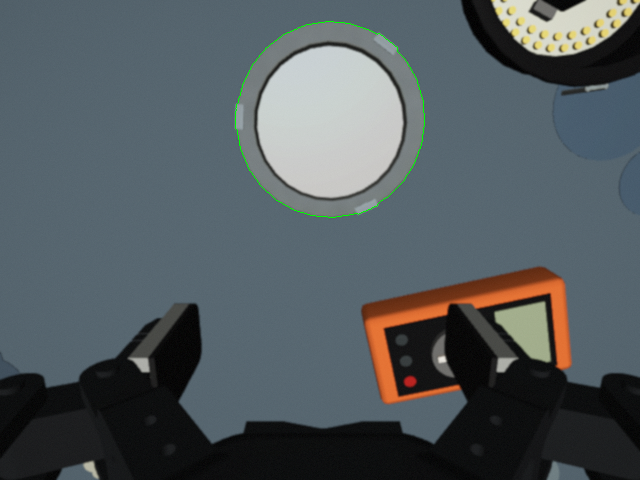

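Small cover at (330,120), fit 143.8 mm; tabs at left, upper right and lower right, so I pinch between them (world direction 201°).

```bash
python3 - <<'E'
from h import *
go(.3806,-.3112,.08,21); go(.3806,-.3112,.005,21);
E
```

```text
row [-0.0, -0.0, -0.942] [0.0161, -0.0338, 0.1193] n>=6.3 q6 -60 t 16.85
row [-0.0, -0.0, -0.942] [0.0161, -0.0338, 0.1943] n>=6.3 q6 -60 t 16.85
```

arm_command(
  rows=[0,0,-0.942,0.016,-0.034,0.08,0,0,0,-0.942,0.016,-0.034,0.08,0,0,0,-0.942,0.016,-0.034,0.08,0,0,0,-0.942,0.016,-0.034,0.08,0,0,0,-0.942,0.016,-0.034,0.08,0,0,0,-0.942,0.016,-0.034,0.08,0,0,0,-0.942,0.016,-0.034,0.08,0.3,0,0,-0.942,0.016,-0.034,0.1,0.3,0,0,-0.942,0.016,-0.034,0.14,0.3,0,0,-0.942,0.016,-0.034,0.17,0.3,0,0,-0.942,0.016,-0.034,0.19,0.3,0,0,-0.942,0.016,-0.034,0.194,0.3,0,0,-0.942,0.016,-0.034,0.194,0.3,0,0,-0.942,0.016,-0.034,0.194,0.3],
  squeeze=80,
)

```text
time_s: 18.25
eef_pos: [0.3809, -0.3121, 0.0066]
tool_rot: [0.001, 0.566, 0.824, -0.0]
force: [-0.1, 0.9, -0.2]
grip_width: 0.7
finger_force: 0.0
```

```bash
python3 - <<'E'
from h import *
go(.3806,-.3112,.005,21);
E
```

```text
row [0.001, 0.002, -0.0] [0.0009, 0.0, 0.0016] n>=0.0 q6 -60 t 18.25
```

arm_command(
  rows=[0,0,0,0.001,0,0.0005,1,0,0,0,0.001,0,0.0005,1,0,0,0,0.001,0,0.0005,1,0,0,0,0.001,0,0.0005,1,0,0,0,0.001,0,0.0005,1,0,0,0,0.001,0,0.0005,1,0,0,0,0.001,0,0.0005,1,0,0,0,0.001,0,0.0005,1,0,0,0,0.001,0,0.0005,1,0,0,0,0.001,0,-0.005,1,0,0,0,0.001,0,-0.015,1,0,0,0,0.001,0,-0.04,1,0,0,0,0.001,0,-0.08,1,0,0,0,0.001,0,-0.12,1,0,0,0,0.001,0,-0.12,1,0,0,0,0.001,0,-0.12,1],
)

```text
time_s: 19.85
eef_pos: [0.38, -0.311, 0.1263]
tool_rot: [0.001, 0.567, 0.824, -0.0]
force: [0.4, 0.2, -1.3]
grip_width: 0.142
finger_force: 77.4
```

```bash
python3 - <<'E'
from h import *
go(.3785,-.0291,.13,21); go(.3785,-.0291,.06,21)
E
```

```text
row [0.001, 0.002, -0.0] [0.2638, 0.0995, -0.0041] n>=5.6 q6 -25 t 19.85
row [0.001, 0.002, -0.0] [0.2639, 0.0994, 0.0659] n>=5.8 q6 -25 t 19.85
```

arm_command(
  rows=[0,0,0,0.04,0.015,0,1,0,0,0,0.09,0.034,0,1,0,0,0,0.135,0.051,0,1,0,0,0,0.18,0.068,0,1,0,0,0,0.22,0.083,0,1,0,0,0,0.25,0.094,0,1,0,0,0,0.264,0.0995,0,1,0,0,0,0.264,0.0995,0,1,0,0,0,0.264,0.0995,0,1,0,0,0,0.264,0.0995,0.02,1,0,0,0,0.264,0.0995,0.035,1,0,0,0,0.264,0.0995,0.04,1,0,0,0,0.264,0.0995,0.04,1,0,0,0,0.264,0.0995,0.04,1],
)

```text
time_s: 21.25
eef_pos: [0.3786, -0.0292, 0.0858]
tool_rot: [0.0, 0.567, 0.824, 0.0]
force: [-0.5, 0.0, -1.0]
grip_width: 0.142
finger_force: 77.5
```

```bash
python3 - <<'E'
from h import *
o,s=look("w9"); s2=env.snapshot("scene"); cv2.imwrite("pics/c9.png",cv2.hconcat([cv2.resize(s['pixels'],(400,300)),cv2.resize(s2['pixels'][160:280,250:410],(400,300))]))
go(.3785,-.0291,.056,21)
E
```

```text
[ 0.3786 -0.0292  0.0858] [-0.17  0.13  2.12 -0.    0.9  -0.54]
row [0.001, 0.001, -0.001] [0.0001, -0.0002, 0.03] n>=0.6 q6 -25 t 21.35
```

View pics/c9.png

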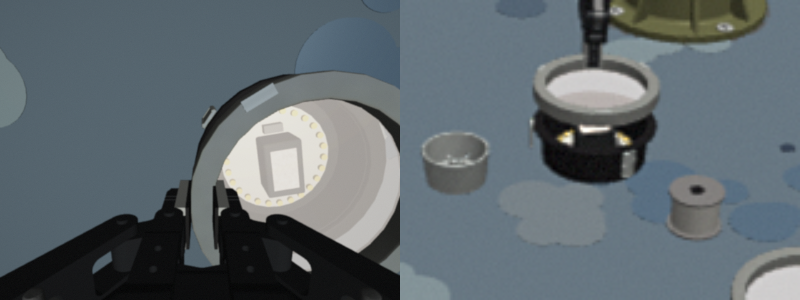

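Cover is held level above the small pan, aligned.

arm_command(
  rows=[0,0,0,0,0,0.01,1,0,0,0,0,0,0.02,1,0,0,0,0,0,0.026,1,0,0,0,0,0,0.029,1,0,0,0,0,0,0.03,1,0,0,0,0,0,0.031,1,0,0,0,0,0,0.031,1,0,0,0,0,0,0.031,1],
)

```text
time_s: 22.15
eef_pos: [0.3785, -0.0288, 0.0546]
tool_rot: [0.0, 0.567, 0.824, 0.0]
force: [-0.5, -1.3, -1.8]
grip_width: 0.14
finger_force: 77.4
```

arm_command(
  rows=[0,0,0,0,0,0.0008,1,0,0,0,0,0,0.0008,1,0,0,0,0,0,0.0008,1],
)

```text
time_s: 22.45
eef_pos: [0.3784, -0.0288, 0.0537]
tool_rot: [0.0, 0.567, 0.824, 0.0]
force: [1.0, -0.0, -0.1]
grip_width: 0.141
finger_force: 77.6
```

arm_command(
  rows=[0,0,0,0,0,0.0006,1,0,0,0,0,0,0.0006,1,0,0,0,0,0,0.0006,0.6,0,0,0,0,0,0.0006,0.6,0,0,0,0,0,0.0006,0.6,0,0,0,0,0,0.0006,0.6,0,0,0,0,0,-0.005,0.6,0,0,0,0,0,-0.02,0.6,0,0,0,0,0,-0.06,0.6,0,0,0,0,0,-0.11,0,0,0,0,0,0,-0.15,0,0,0,0,0,0,-0.15,0,0,0,0,0,0,-0.15,0],
)

```text
time_s: 23.75
eef_pos: [0.3785, -0.0288, 0.2043]
tool_rot: [0.001, 0.567, 0.824, 0.0]
force: [-0.0, 0.1, -0.9]
grip_width: 0.995
finger_force: 0.0
```

```bash
python3 - <<'E'
from h import *
# camera above small pan again, psi -33 -> x_tool 57deg ; then on to big cover
go(.439-.068*np.cos(np.deg2rad(57)),-.006-.068*np.sin(np.deg2rad(57)),.2,-33)
go(.439-.068*np.cos(np.deg2rad(111)),-.006-.068*np.sin(np.deg2rad(111)),.2,21)
# big cover view, psi 23.6 (bearing)
E
```

```text
row [0.002, 0.0, 0.942] [-0.0404, 0.0097, 0.0043] n>=6.3 q6 24 t 23.75
row [0.002, 0.001, -0.0] [-0.0684, 0.0647, 0.0044] n>=1.9 q6 -30 t 23.75
```

arm_command(
  rows=[0,0,0,-0.03,0.03,0,0,0,0,0,-0.068,0.065,0,0,0,0,0,-0.068,0.065,0,0,0,0,0,-0.068,0.065,0,0],
)

```text
time_s: 24.15
eef_pos: [0.463, -0.0692, 0.2016]
tool_rot: [-0.002, 0.567, 0.824, -0.001]
force: [0.3, 1.3, -0.4]
grip_width: 1.001
finger_force: 0.0
```

```bash
python3 - <<'E'
from h import *
o,s=look("w10"); hsv=cv2.cvtColor(s['pixels'],cv2.COLOR_BGR2HSV); S,V=hsv[...,1],hsv[...,2]
c=w2pix(s,[[.439,-.006,.066]],o)[0]; print(c)
fit(s,o,(S<40)&(V>90),c,140,.066)
x=np.deg2rad(113.6); go(.645-.068*np.cos(x),.282-.068*np.sin(x),.2,23.6)
E
```

```text
[ 0.463  -0.0692  0.2016] [-0.23  0.15  1.78  0.    1.22 -0.59]
[325.06288724 128.76776868]
circle [ 0.4506 -0.0098] dia 160.8 mm maxres 13.5
row [-0.002, -0.002, -0.046] [0.1945, 0.299, 0.0019] n>=7.1 q6 -6 t 24.2
```

View pics/w10.png

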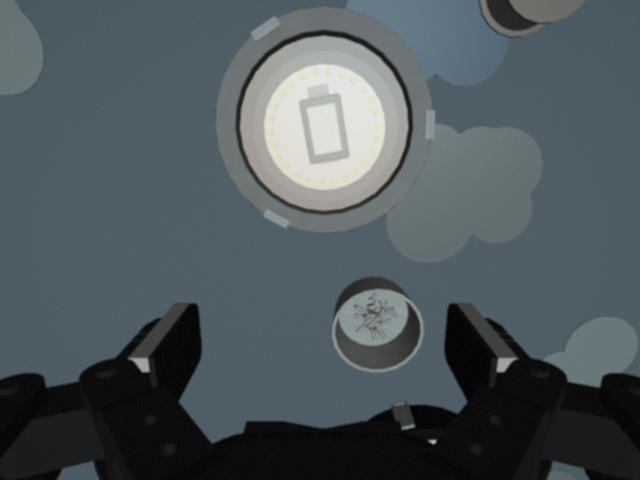

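Small cover sits on the pan at (325,120). I check its centring excluding the grey blotch.

```bash
python3 - <<'E'
from h import *
from scipy.optimize import least_squares
o=env.get_obs(); s=env.snapshot("wrist"); hsv=cv2.cvtColor(s['pixels'],cv2.COLOR_BGR2HSV)
# inner dark ring outline (lens edge, z~.066 top inner edge r=58)
m=((hsv[...,2]>90)*255).astype(np.uint8); c=w2pix(s,[[.439,-.006,.066]],o)[0]
t=np.linspace(0,2*np.pi,60)
for r,z in((.072,.066),(.058,.066)):
    p=w2pix(s,np.c_[.439+r*np.cos(t),-.006+r*np.sin(t),0*t+z],o); print(r,p.min(0).round(),p.max(0).round())
rim=(hsv[...,2]<60); cs=blob(s['pixels'],c,105,(rim*255).astype(np.uint8)); P=pix2w(s,cs[:,0],.066,o)[:,:2]*1000
print(cv2.fitEllipse(P.astype(np.float32)))
p=pix2w(s,[[217,120],[432,120],[324,7],[324,233]],.066,o); print(p.round(4))
E
```

```text
0.072 [216.   8.] [435. 235.]
0.058 [237.  33.] [414. 216.]
((437.77178955078125, -5.124942779541016), (114.58663940429688, 114.79981231689453), 80.004150390625)
[[ 0.3705 -0.0258  0.066 ]
 [ 0.5021  0.0245  0.066 ]
 [ 0.4123  0.0612  0.066 ]
 [ 0.4634 -0.0721  0.066 ]]
```

arm_command(
  rows=[0,0,-0.046,0.195,0.299,0,0,0,0,-0.046,0.195,0.299,0,0,0,0,-0.046,0.195,0.299,0,0,0,0,-0.046,0.195,0.299,0,0,0,0,-0.046,0.195,0.299,0,0,0,0,-0.046,0.195,0.299,0,0,0,0,-0.046,0.195,0.299,0,0,0,0,-0.046,0.195,0.299,0,0,0,0,-0.046,0.195,0.299,0,0,0,0,-0.046,0.195,0.299,0,0],
)

```text
time_s: 25.25
eef_pos: [0.6721, 0.2193, 0.2041]
tool_rot: [0.0, 0.548, 0.837, -0.0]
force: [-0.4, -0.2, -0.0]
grip_width: 0.999
finger_force: 0.0
```

```bash
python3 - <<'E'
from h import *
o,s=look("w11"); im=s['pixels'].copy(); hsv=cv2.cvtColor(im,cv2.COLOR_BGR2HSV)
c=w2pix(s,[[.645,.282,.018]],o)[0]; print(c)
q,k=fit(s,o,hsv[...,1]<40,c,135,.018)
rim=blob(im,c,115,((hsv[...,2]<60)*255).astype(np.uint8)); print(cv2.fitEllipse((pix2w(s,rim[:,0],.018,o)[:,:2]*1000).astype(np.float32)))
cv2.drawContours(im,[k],-1,(0,255,0),1); cv2.imwrite("pics/w11a.png",im)
E
```

```text
[0.6721 0.2193 0.2041] [ 0.26  0.68  1.02 -0.    1.44 -0.15]
[324.24787898 127.2986858 ]
circle [0.647  0.2847] dia 173.6 mm maxres 1.1
((646.91259765625, 285.26434326171875), (144.25665283203125, 144.4508056640625), 80.21546936035156)
```

View pics/w11a.png

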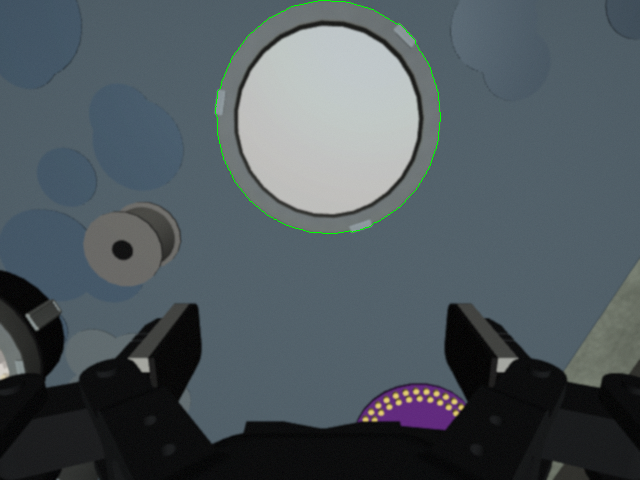

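Big cover at (329,118), fit 173.6 mm; tabs at left, upper right, bottom. I pinch between left and bottom tabs (world 252°).

```bash
python3 - <<'E'
from h import *
go(.6223,.2089,.08,72); go(.6223,.2089,.0055,72);
E
```

```text
row [0.0, 0.0, -0.845] [0.0108, -0.0498, 0.1244] n>=5.6 q6 -53 t 25.3
row [0.0, 0.0, -0.845] [0.0108, -0.0499, 0.1989] n>=5.6 q6 -53 t 25.3
```

arm_command(
  rows=[0,0,-0.845,0.011,-0.05,0.08,0,0,0,-0.845,0.011,-0.05,0.08,0,0,0,-0.845,0.011,-0.05,0.08,0,0,0,-0.845,0.011,-0.05,0.08,0,0,0,-0.845,0.011,-0.05,0.08,0,0,0,-0.845,0.011,-0.05,0.08,0,0,0,-0.845,0.011,-0.05,0.08,0.3,0,0,-0.845,0.011,-0.05,0.1,0.3,0,0,-0.845,0.011,-0.05,0.14,0.3,0,0,-0.845,0.011,-0.05,0.17,0.3,0,0,-0.845,0.011,-0.05,0.19,0.3,0,0,-0.845,0.011,-0.05,0.198,0.3,0,0,-0.845,0.011,-0.05,0.198,0.3,0,0,-0.845,0.011,-0.05,0.198,0.3,0,0,-0.845,0.011,-0.05,0.198,0.3],
  squeeze=90,
)

```text
time_s: 26.8
eef_pos: [0.6233, 0.2102, 0.0072]
tool_rot: [0.001, 0.157, 0.988, 0.0]
force: [1.0, 1.0, -0.2]
grip_width: 0.7
finger_force: 0.0
```

```bash
python3 - <<'E'
from h import *
go(.6223,.2089,.0055,72);
E
```

```text
row [0.001, 0.002, -0.0] [0.0005, -0.0015, 0.0017] n>=0.0 q6 -53 t 26.8
```

arm_command(
  rows=[0,0,0,0,-0.001,0.001,1,0,0,0,0,-0.001,0.001,1,0,0,0,0,-0.001,0.001,1,0,0,0,0,-0.001,0.001,1,0,0,0,0,-0.001,0.001,1,0,0,0,0,-0.001,0.001,1,0,0,0,0,-0.001,0.001,1,0,0,0,0,-0.001,0.001,1,0,0,0,0,-0.001,0.001,1,0,0,0,0,-0.001,-0.005,1,0,0,0,0,-0.001,-0.015,1,0,0,0,0,-0.001,-0.04,1,0,0,0,0,-0.001,-0.08,1,0,0,0,0,-0.001,-0.12,1,0,0,0,0,-0.001,-0.12,1,0,0,0,0,-0.001,-0.12,1],
)

```text
time_s: 28.4
eef_pos: [0.6224, 0.2092, 0.1267]
tool_rot: [0.001, 0.156, 0.988, 0.0]
force: [-0.2, 0.5, -1.8]
grip_width: 0.135
finger_force: 87.6
```

```bash
python3 - <<'E'
from h import *
go(.6193,-.3618,.13,72)
E
```

```text
row [0.001, 0.001, 0.0] [-0.1733, -0.5441, -0.0036] n>=11.4 q6 -102 t 28.4
```

arm_command(
  rows=[0,0,0,-0.007,-0.022,0,1,0,0,0,-0.017,-0.054,0,1,0,0,0,-0.029,-0.092,0,1,0,0,0,-0.043,-0.136,0,1,0,0,0,-0.057,-0.18,0,1,0,0,0,-0.071,-0.223,0,1,0,0,0,-0.085,-0.267,0,1,0,0,0,-0.099,-0.31,0,1,0,0,0,-0.112,-0.354,0,1,0,0,0,-0.126,-0.397,0,1,0,0,0,-0.14,-0.441,0,1,0,0,0,-0.152,-0.479,0,1,0,0,0,-0.163,-0.511,0,1,0,0,0,-0.17,-0.533,0,1,0,0,0,-0.173,-0.544,0,1,0,0,0,-0.173,-0.544,0,1,0,0,0,-0.173,-0.544,0.02,1,0,0,0,-0.173,-0.544,0.035,1,0,0,0,-0.173,-0.544,0.04,1,0,0,0,-0.173,-0.544,0.04,1],
)

```text
time_s: 30.4
eef_pos: [0.6188, -0.3607, 0.0846]
tool_rot: [-0.001, 0.156, 0.988, 0.0]
force: [0.8, -0.3, -2.8]
grip_width: 0.138
finger_force: 87.8
```

```bash
python3 - <<'E'
from h import *
o,s=look("w12"); s2=env.snapshot("scene"); cv2.imwrite("pics/c12.png",cv2.hconcat([cv2.resize(s['pixels'],(400,300)),cv2.resize(s2['pixels'][160:280,130:290],(400,300))]))
go(.6193,-.3618,.0545,72)
E
```

```text
[ 0.6188 -0.3607  0.0846] [-0.58  0.81  1.1   0.    1.24 -1.84]
row [-0.0, 0.001, 0.001] [-0.0001, -0.0004, 0.0318] n>=0.6 q6 -102 t 30.5
```

View pics/c12.png

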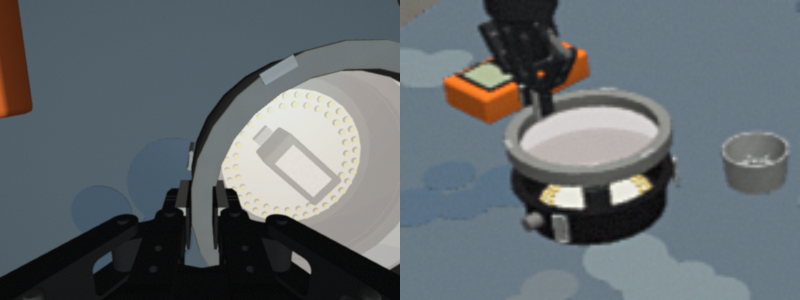

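Cover is level and lined up over the big pan; lower it.

arm_command(
  rows=[0,0,0,0,0,0.01,1,0,0,0,0,0,0.02,1,0,0,0,0,0,0.027,1,0,0,0,0,0,0.03,1,0,0,0,0,0,0.031,1,0,0,0,0,0,0.032,1,0,0,0,0,0,0.032,1,0,0,0,0,0,0.032,1],
)

```text
time_s: 31.3
eef_pos: [0.619, -0.3617, 0.0539]
tool_rot: [0.0, 0.156, 0.988, -0.0]
force: [0.3, 0.1, -2.4]
grip_width: 0.137
finger_force: 87.7
```

arm_command(
  rows=[0,0,0,0,0,0.001,1,0,0,0,0,0,0.001,1,0,0,0,0,0,0.001,1],
)

```text
time_s: 31.6
eef_pos: [0.6191, -0.3618, 0.0532]
tool_rot: [0.0, 0.156, 0.988, -0.0]
force: [-1.3, -0.8, 4.3]
grip_width: 0.134
finger_force: 88.3
```

Contact felt. Release and rise.

arm_command(
  rows=[0,0,0,0,0,0,0.6,0,0,0,0,0,0,0.6,0,0,0,0,0,0,0.6,0,0,0,0,0,0,0.6,0,0,0,0,0,-0.005,0.6,0,0,0,0,0,-0.02,0.6,0,0,0,0,0,-0.06,0.6,0,0,0,0,0,-0.11,0.6,0,0,0,-0.03,0.03,-0.15,0.6,0,0,0,-0.068,0.08,-0.15,0.6,0,0,0,-0.068,0.08,-0.15,0.6,0,0,0,-0.068,0.08,-0.15,0.6,0,0,0,-0.068,0.08,-0.15,0.6],
)

```text
time_s: 32.9
eef_pos: [0.7082, -0.3065, 0.2032]
tool_rot: [0.0, 0.156, 0.988, -0.0]
force: [-0.3, 0.2, 0.0]
grip_width: 0.402
finger_force: 0.0
```

```bash
python3 - <<'E'
from h import *
o,s=look("w13"); im=s['pixels']; hsv=cv2.cvtColor(im,cv2.COLOR_BGR2HSV)
c=w2pix(s,[[.644,-.2857,.066]],o)[0]; print(c)
rim=blob(im,c,130,((hsv[...,2]<60)*255).astype(np.uint8)); print(cv2.fitEllipse((pix2w(s,rim[:,0],.066,o)[:,:2]*1000).astype(np.float32)))
s2=env.snapshot("scene"); cv2.imwrite("pics/c13.png",cv2.hconcat([cv2.resize(im,(400,300)),cv2.resize(s2['pixels'][150:330,130:370],(400,300))]))
E
```

```text
[ 0.7082 -0.3065  0.2032] [-0.46  0.87  0.72 -0.    1.56 -1.71]
[322.72019944 129.11360844]
((642.9573974609375, -285.4190979003906), (144.4417724609375, 144.6494598388672), 85.0390625)
```

View pics/c13.png

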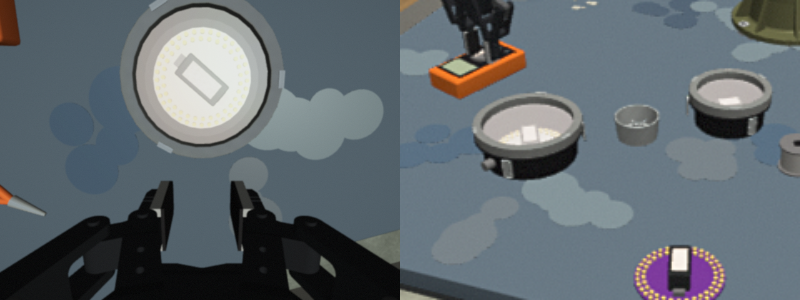

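Both covers lie level and centred (big at about 1 mm off); the gripper is clear. I hand in.

```bash
python3 -c "
from station import env
print(env.sign_off())"
```

```text
the job is handed in; nothing more can be done
None
```

Both lamps are assembled and handed in at about 33 s: each board lies flat in the pan of its size, both covers sit level within about 2 mm of centre, and the bystanders were not touched; the hand-in call returned no verdict.

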